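Push the watch-tool case back into its place in the row

ROBOT

A 6-joint arm with a two-finger parallel gripper is mounted at the origin on the work surface. World frame = base frame: x ahead of the robot, y to its left, z up, the work surface at z = 0. Lengths are in mm, angles in degrees, forces in N, time in s.
With the tool pointing down it reaches from about 300 to 850 mm from the base axis. Payload 4.2 kg.
Tool frame: the origin (TCP) lies midway between the tips of the shut fingers; the grasp point (between the pads) lies 19 mm behind it (env.grip_point_offset is the distance from the TCP to the grasp point, in mm); z points along the fingers, x is the direction in which the jaws open and shut, and the axes are right-handed (so a half turn about z gives the same grasp; the last joint's range is limited). The gripper opens to 91 mm and grips with 3 to 60 N. Pads are 32 mm wide; open, the fingers measure 118 mm over their backs; the gripper's body (76 mm by 178 mm) begins 60 mm behind the grasp point.
Start: joints at [-65.89, 18.312, 89.639, -0, 72.044, -1.146], TCP at [245.337, -520.051, 213.976] pointing down, gripper open.
Joint ranges: [-177.97, 177.97], [-48.28, 115.42], [12.27, 149.76], [-77.06, 257.06], [2.81, 150.46], [-146.56, 146.56]. Speed limits (degrees/s): [147.25, 147.25, 180, 180, 180, 180].

INTERFACE

Orientations are given as [roll, pitch, yaw] about the fixed x, y, z axes, in that order (R = Rz(yaw) Ry(pitch) Rx(roll)).
In Python, from workcell import env gives the robot as it stands.
- The arm moves only by the shell command python3 -m pendant 'ROWS' [FORCE]. ROWS is JSON, a list of rows, each an object with "xyz": the shift along the tool's x, y, z in m, a list of three; "roll": the turn about the tool's z in degrees; "jaw": the closure, from 0 (fully open) to 1 (shut). A call has exactly 8 rows; each row is the pose to reach, as a shift and turn from the pose commanded when the call began, along the tool's axes at that moment; what a row does not reach only later rows make up. A row lasts 1/8 s, in which the tool goes at most 62.5 mm and 10.7 degrees, less where a joint would pass 70% of its speed; a pose out of reach is approached as far as the arm can. A call with a gripper value outside its range is refused whole. The fingers move at their own pace and stop on an object; FORCE is the grip in N (left out, the last holds). Time passes only in rows, so rows that repeat a pose let the fingers close, or fill a call up. It gives the time, the measured TCP pose, the force and the opening at its end, in the units of the state.
- env.state(): the state, without advancing time (a new reading comes with each control period).
- env.grab_frame(name): name is "side" or "top" or "wrist"; returns (picture, depth): 384x512x3 uint8, blue, green, red; 384x512 float32, mm along the optical axis (not along the pixel's ray), 0 where there is no reading.
- env.camera_params(name): a dict with "camera_matrix" (3x3 intrinsics, pixels), "D" ([k1, k2, p1, p2, k3] as OpenCV has them; the pictures are not rectified), "cam_to_world" (4x4, takes a point from camera to world coordinates); the wrist camera has in their place "hand_eye" (4x4, takes a point from camera to tool coordinates, whose origin is the TCP and whose axes are the tool frame's). Camera axes: x right, y up, looking along -z (the intrinsics and any distortion apply to the point x, -y, -z); pixel columns grow to the right and rows downward; lengths in mm; the calibration is good to about 2 mm. A picture is of the moment at which its call begins: read the wrist's pose just before it. camera_params takes no time and is no camera call.
- env.job_done(): hands the job in, once; it reports no verdict.
The state is a dict: "time_s": time; "qpos": joint angles; "qvel": joint speeds; "effort": joint torques, N m; "ee_pos": TCP position; "ee_rot": TCP orientation; "force": force on the tool from outside, world axes, zero at the start; "torque": the same for the moment, N m; "gripper_width": finger opening in mm.
Only numpy, scipy, OpenCV 4.12 (cv2) and the standard library are available. Lean on these libraries where they do the work, as an engineer would, in place of code of your own. Each camera call takes 0.05 s, during which the arm holds its last target. There are 200 camera calls.

TASK

A customer has pulled the small wooden watch-tool case out of the row on the stall. Push it back over the table until its back lies flat against the front of the display step, and only then slide it sideways along the step until its end butts against the base of the little bench press, still flat against the step. Only push it, without lifting or tipping it, leave everything else where it stands, and finish clear of it.

Things in the scene. Friction and masses are not known exactly. Their poses are not given: they have to be found in the camera images.
- case: The thing to push: a closed wooden box with brass corners and plate on its lid, a plain block 60 mm deep (x), 90 wide (y), 50 high, 0.25 to 0.5 kg, loose. It stands in front of the display step, turned up to 0.35 rad from it. Origin: centre of its underside; x points to its back (hinged face, goes against the step; the clasp is on the -x face), y to its left end, z up.
- step: Fixed dark wooden display step (riser) 560 mm long (y), 110 deep, 38 high, pocket watches flat on top (up to 52 mm above the table). Origin: on the table at the middle of its front face, which is the plane x = 0; +x points into the step, away from the robot, y along it to the robot's left, z up. Turned up to 0.18 rad.
- press: Fixed little bench press: green iron base 80 mm deep (x), 90 wide (y), 30 high; on it a column, head and cross handle up to 41 mm either side, 210 mm high in all. The base stands square against the step's front, 200 mm left or right of the step's middle (varies). Origin: centre of the base's underside; axes parallel to the step's. The base's end face (y = +45 or -45 mm) is the case's stop.
- chest: Fixed pale wooden chest with three tiny drawers, 80 mm deep, 90 mm wide, 55 mm high, against the step at the end opposite the press, 200 mm from the step's middle. Origin: centre of its underside; axes parallel to the step's. Not to be used.
- loupe: Bystander: black eye loupe standing on the table, 38 mm wide, 34 mm high. Origin: centre of its underside.
- jar: Bystander: small amber glass jar with steel cap, 44 mm wide, 55 mm high. Origin: centre of its underside.
- collar: Bystander: brass ring lying flat, 44 mm wide, 14 mm high. Origin: centre of its underside.
- mug: Bystander: white mug 76 mm wide, 85 mm high. Origin: centre of its underside.
- driver: Bystander: screwdriver 150 mm long, 26 mm thick, lying on the table along its x (blade to +x). Origin: on the table under the middle of its length.
- hammer: Bystander: hammer 220 mm long, 26 mm thick, lying on the table along its x (head, 90 mm across, at +x). Origin: on the table under the middle of its length.
- tin: Bystander: tin can 60 mm wide, 70 mm high. Origin: centre of its underside.
Things that resemble listed ones, but are neither listed nor needed, are in the scene too. What is shaped like the case but blue is not meant.

How it is judged:
By the outcome, as a careful person would: the job done as asked, in the order asked, and still so for the second after the job is handed in, with the robot touching nothing.
It also fails if it takes over 51 s, if anything falls off the work surface, if the arm or the gripper's body presses on something with over 40 N, if the wrist force passes 120 N, or if a joint passes its speed limit or range.

## Working session

There is one attempt and no reset: what is moved stays moved. The work goes in short steps, Python scripts to look and compute and a shell command to move; the robot and the scene stay as the last step left them, time stands still between calls to the robot, and variables do not carry over. Pictures are saved under pics/ and viewed, about 8 in all and at most 12, crops included, and the job is handed in when it is done.

```bash
mkdir -p pics
cat > h.py <<'E'
import numpy as np, cv2
from workcell import env
from scipy.spatial.transform import Rotation as R
def save(n,f): 
    p,d=env.grab_frame(n); cv2.imwrite(f'pics/{f}.png',p); np.save(f'pics/{f}.npy',d); return p,d
def pts(n,uv,d=None,z=None,st=None):
    """pixels -> world, by depth or by plane z"""
    c=env.camera_params(n); uv=np.array(uv,float).reshape(-1,1,2)
    q=cv2.undistortPoints(uv,np.array(c['camera_matrix']),np.array(c['D'],float)).reshape(-1,2)
    ray=np.c_[q[:,0],-q[:,1],-np.ones(len(q))]
    if n=='wrist':
        st=st or env.state(); T=np.eye(4); T[:3,:3]=R.from_euler('xyz',st['ee_rot'],degrees=True).as_matrix(); T[:3,3]=st['ee_pos']
        M=T@np.array(c['hand_eye'])
    else: M=np.array(c['cam_to_world'])
    w=ray@M[:3,:3].T; o=M[:3,3]
    if z is not None: return o+w*((z-o[2])/w[:,2])[:,None]
    u=uv.reshape(-1,2).astype(int); return o+w*d[u[:,1],u[:,0]][:,None]
E
python3 - <<'E'
from h import *
print(env.state())
save('top','top0');save('side','side0')
a=[cv2.imread(f'pics/{n}0.png') for n in('top','side')]
cv2.imwrite('pics/both.png',cv2.resize(np.vstack(a),None,fx=.78,fy=.78))
E
```

```text
{'time_s': 0.0, 'qpos': array([-6.58903153e+01,  1.83509724e+01,  8.97065768e+01, -4.23533837e-05,
        7.20427328e+01, -1.14626962e+00]), 'qvel': array([ 0.05505976, -0.01455726, -0.02610767, -0.00945632,  0.01996491,
       -0.09980202]), 'effort': array([-4.87029960e-03, -4.12470424e+01, -2.31975871e+01,  7.24521093e-02,
        4.57258278e-02, -1.09463044e-04]), 'ee_pos': array([ 245.12314549, -519.57900234,  213.12581991]), 'ee_rot': array([-1.79998034e+02,  1.00262699e-01, -6.47440309e+01]), 'force': array([-0.25344906, -0.60394457,  0.50763376]), 'torque': array([ 0.01347799, -0.00446248,  0.02016798]), 'gripper_width': 91.02010838338217}
```

View pics/top0.png

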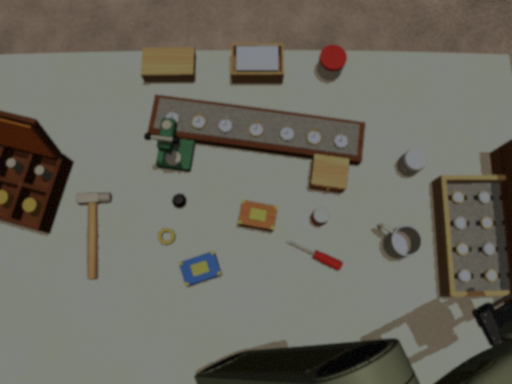

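View pics/side0.png

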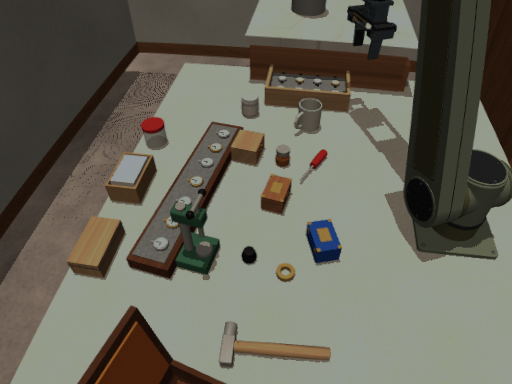

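Top view: the case candidates are the orange-brown box (258,215), the blue one (200,268, excluded), the pale chest with drawers (330,172), and pale boxes behind the step (168,64) and (257,62). I choose (258,215). The press is at (175,150) on the robot's left, the loupe at (179,200), the ring at (167,236), the jar at (320,215) and the driver at (315,255). I'll check the choice in a close crop and measure.

Run:
```python
from h import *
p=cv2.imread('pics/top0.png');d=np.load('pics/top0.npy')
cv2.imwrite('pics/crop1.png',cv2.resize(p[90:290,140:360],None,fx=3,fy=3,interpolation=cv2.INTER_CUBIC)[:600])
hsv=cv2.cvtColor(p,cv2.COLOR_BGR2HSV)
# height map
vv,uu=np.mgrid[0:384,0:512]; P=pts('top',np.c_[uu.ravel(),vv.ravel()],d).reshape(384,512,3); np.save('pics/P.npy',P)
print('table z',np.median(P[280:300,280:300,2]))
def rect(m,name,z):
    m=m.astype(np.uint8); n,l,s,c=cv2.connectedComponentsWithStats(m)
    i=1+np.argmax(s[1:,4]); yx=np.argwhere(l==i)
    w=pts('top',yx[:,::-1],z=z)[:,:2].astype(np.float32)
    r=cv2.minAreaRect(w); print(name,s[i],np.round(r[0],1),np.round(r[1],1),round(r[2],2)); print(np.round(cv2.boxPoints(r),0).tolist())
Z=P[...,2]
def win(a,b,c,e):
    m=np.zeros(Z.shape,bool); m[b:e,a:c]=1; return m
print('Zs case',np.round(Z[208:222:5,250:268:6],0).tolist())
rect(win(225,190,290,240)&(Z>38),'case',50)
rect(win(140,85,375,165)&(Z>25)&(Z<54)&~win(305,150,375,195),'step',38)
rect(win(300,150,375,195)&(Z>46),'chest',55)
rect(win(150,110,200,180)&(hsv[...,0]>45)&(hsv[...,0]<90)&(hsv[...,1]>80)&(Z>20)&(Z<38),'pressbase',30)
for n,a,z in[('loupe',(165,188,195,212),15),('collar',(152,222,182,250),7),('jar',(305,200,335,230),30),('driver',(280,232,350,275),8)]:
    rect(win(*a)&(Z>z*.6),n,z)
```

```text
table z -0.7866150870240745
Zs case [[47.0, 51.0, 50.0], [52.0, 49.0, 50.0], [50.0, 51.0, 47.0]]
case [237 199  41  31 906] [472.8 -18.2] [92.5 62.7] 79.52
[[434.0, -58.0], [495.0, -69.0], [512.0, 22.0], [450.0, 33.0]]
step [ 148   95  218   70 8574] [668.1 -13.3] [560.9 188.4] 82.82
[[540.0, -280.0], [726.0, -303.0], [797.0, 253.0], [610.0, 277.0]]
chest [ 310  154   40   36 1162] [ 580.2 -199.4] [93.  88.2] 81.93
[[530.0, -239.0], [617.0, -252.0], [630.0, -160.0], [543.0, -147.0]]
pressbase [175 139  20  31 373] [634.3 169.3] [40.7 81.2] 81.17
[[591.0, 155.0], [671.0, 143.0], [678.0, 183.0], [597.0, 196.0]]
loupe [172 194  15  14 166] [514.6 180.4] [33.9 36.2] 0.07
[[498.0, 198.0], [498.0, 162.0], [532.0, 162.0], [531.0, 199.0]]
collar [157 227  19  18 183] [424.5 211.5] [43.  44.8] 9.25
[[400.0, 230.0], [407.0, 186.0], [449.0, 193.0], [442.0, 237.0]]
jar [311 207  18  19 265] [ 472.3 -175.5] [42.9 46. ] 88.18
[[449.0, -196.0], [495.0, -198.0], [496.0, -155.0], [450.0, -153.0]]
driver [286 240  57  31 386] [ 380.9 -161.8] [152.4  26. ] 63.12
[[335.0, -224.0], [358.0, -236.0], [427.0, -100.0], [404.0, -88.0]]
```

View pics/crop1.png

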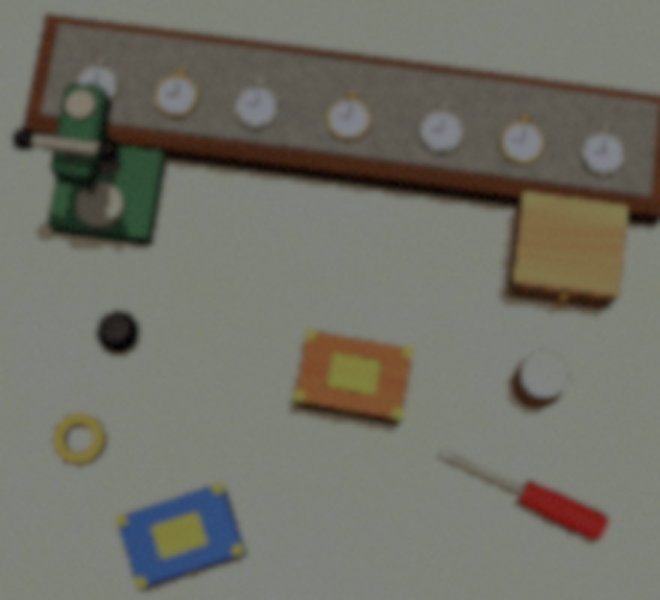

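The crop confirms it: an orange-brown wooden case with brass corners and plate (355,375 in the crop), the blue lookalike at (180,535), and the press at the left end of the step. Now I'll fit the step's front line and work in its frame.

```bash
cat >> h.py <<'E'
import json
def frame(): return json.load(open('frame.json')) # ox,oy,a(deg)
def tostep(p):
    ox,oy,a=frame(); a=np.radians(a); d=np.atleast_2d(p)[:,:2]-[ox,oy]
    return np.c_[d@[np.cos(a),np.sin(a)],d@[-np.sin(a),np.cos(a)]]
def shift(sx,sy,z):
    """tool-axis shift (m) from commanded~measured pose to step-frame target (mm), and tool yaw relative to step"""
    ox,oy,a=frame(); r=np.radians(a); st=env.state()
    w=np.array([ox+sx*np.cos(r)-sy*np.sin(r),oy+sx*np.sin(r)+sy*np.cos(r),z])
    M=R.from_euler('xyz',st['ee_rot'],degrees=True).as_matrix()
    return np.round(M.T@(w-st['ee_pos'])/1000,4),(st['ee_rot'][2]-a)
E
python3 - <<'E'
from h import *
P=np.load('pics/P.npy');Z=P[...,2]
def edge(c0,c1,r0,r1,front):
    L=[]
    for u in range(c0,c1):
        v=np.flatnonzero((Z[r0:r1,u]>20))+r0
        L.append((u,(v.max()+.5) if front else v.min()-.5))
    w=pts('top',L,z=38)[:,:2]; return cv2.fitLine(w.astype(np.float32),cv2.DIST_HUBER,0,.01,.01).ravel()
for nm,A in(('front',(200,305,95,175,True)),('back',(165,355,85,130,False))):
    l=edge(*A); print(nm,l,np.degrees(np.arctan2(l[1],l[0]))%180-90)
    if nm=='front': F=l
l2=edge(165,355,85,130,False); a=(np.degrees(np.arctan2(l2[1],l2[0]))%180-90+np.degrees(np.arctan2(F[1],F[0]))%180-90)/2
n=np.array([np.cos(np.radians(a)),np.sin(np.radians(a))]);t=np.array([-n[1],n[0]])
dist=n@F[2:];print('depth',n@l2[2:]-dist)
# step ends along t, from top surface
m=(Z>25)&(Z<54); m[:85]=0; m[165:]=0; m[:,:140]=0; m[:,375:]=0
w=pts('top',np.argwhere(m)[:,::-1],z=38)[:,:2]; k=(w@n-dist>30)&(w@n-dist<100); s=np.sort((w@t)[k]); print('ends',s[[0,5]],s[[-6,-1]])
o=n*dist+t*(s[3]+s[-4])/2; json.dump([o[0],o[1],a],open('frame.json','w')); print('frame',o,a)
for nm,q in(('case',[[472.8,-18.2],[434,-58],[495,-69],[512,22],[450,33]]),('chest',[580.2,-199.4]),('press',[[591,155],[671,143],[678,183],[597,196]])): print(nm,np.round(tostep(q),1).tolist())
print(shift(-160,0,0),tostep(env.state()['ee_pos']))
E
```

```text
front [ 1.4142181e-01  9.8994941e-01  6.4574200e+02 -6.2244272e+00] -8.130135
back [ 1.3664344e-01  9.9062032e-01  7.6062408e+02 -1.3781866e+01] -7.853668
depth 114.81702
ends [-199.12830551 -198.43133212] [359.70974656 360.24571799]Traceback (most recent call last):
  File "<stdin>", line 18, in <module>
    for chunk in iterable:
                 ^^^^^^^^
    yield from _iterencode_list(o, _current_indent_level)
    yield from chunks
    o = _default(o)
    raise TypeError(f'Object of type {o.__class__.__name__} '
                    f'is not JSON serializable')
TypeError: Object of type float32 is not JSON serializable
```

Run:
```python
from h import *
a=-8.0;n=np.array([np.cos(np.radians(a)),np.sin(np.radians(a))]);t=np.array([-n[1],n[0]])
dist=n@[645.74,-6.22]+2.0; o=n*dist+t*80.5
json.dump([float(o[0]),float(o[1]),a],open('frame.json','w')); print('frame',o,a)
for nm,q in(('case',[[472.8,-18.2],[434,-58],[495,-69],[512,22],[450,33]]),('chest',[580.2,-199.4]),('press',[[591,155],[671,143],[678,183],[597,196]]),('blue?',[355,130]),('driver',[415,-94]),('jar',[472,-175])): print(nm,np.round(tostep(q),1).tolist())
c=tostep([472.8,-18.2])[0]
print(shift(c[0]-85,c[1],140),tostep(env.state()['ee_pos']))
```

```text
frame [647.27376671  -9.67727587] -8.0
case [[-171.6, -32.7], [-204.5, -77.5], [-142.5, -79.9], [-138.4, 12.5], [-201.3, 14.8]]
chest [[-40.0, -197.2]]
press [[-78.6, 155.2], [2.2, 154.5], [3.6, 195.1], [-78.4, 196.7]]
blue? [[-308.9, 97.6]]
driver [[-218.3, -115.8]]
jar [[-150.6, -188.1]]
(array([-0.4029, -0.3488,  0.0739]), np.float64(-56.74444849818656)) [[-327.24874638 -560.9764458 ]]
```

```bash
python3 -m pendant '[{"xyz":[-0.04,-0.035,0],"roll":4,"jaw":0.1},{"xyz":[-0.085,-0.074,0],"roll":8,"jaw":0.2},{"xyz":[-0.13,-0.113,0],"roll":12,"jaw":0.3},{"xyz":[-0.175,-0.152,0],"roll":16,"jaw":0.45},{"xyz":[-0.22,-0.19,0],"roll":20,"jaw":0.45},{"xyz":[-0.265,-0.229,0],"roll":25,"jaw":0.45},{"xyz":[-0.31,-0.268,0],"roll":29,"jaw":0.45},{"xyz":[-0.35,-0.303,0],"roll":33,"jaw":0.45}]' 20
python3 - <<'E'
from h import *
print(shift(-257,-32,120)); print(env.state()['gripper_width'])
E
```

```text
time_s: 1.1
ee_pos: [370.0, -72.3, 213.9]
ee_rot: [-180.0, -0.0, -97.9]
force: [0.6, 0.5, -0.1]
gripper_width: 49.9
(array([-0.0685, -0.009 ,  0.0939]), np.float64(-89.86271826061937))
49.91281508913631
```

```bash
python3 -m pendant '[{"xyz":[-0.034,-0.003,0.02],"roll":0,"jaw":0.45},{"xyz":[-0.0685,-0.006,0.05],"roll":0,"jaw":0.45},{"xyz":[-0.0685,-0.006,0.09],"roll":0,"jaw":0.45},{"xyz":[-0.0685,-0.006,0.13],"roll":0,"jaw":0.45},{"xyz":[-0.0685,-0.006,0.16],"roll":0,"jaw":0.45},{"xyz":[-0.0685,-0.006,0.185],"roll":0,"jaw":0.45},{"xyz":[-0.0685,-0.006,0.196],"roll":0,"jaw":0.45},{"xyz":[-0.0685,-0.006,0.196],"roll":0,"jaw":0.45}]'
python3 - <<'E'
from h import *
print(tostep(env.state()['ee_pos']),env.state()['force'])
p,d=save('wrist','w1')
E
```

```text
time_s: 2.1
ee_pos: [384.9, -7.2, 17.6]
ee_rot: [179.9, -0.0, -97.7]
force: [0.1, 0.6, -0.3]
gripper_width: 50.3
[[-260.15788252  -34.03951178]] [ 0.10483088  0.60462161 -0.30460025]
```

View pics/w1.png

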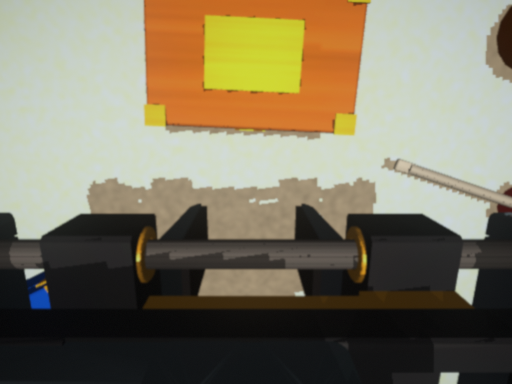

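The case is centred on the two finger tips: fingers at about x=190 and 310, case from 145 to 355, front edge at row 128. The driver is clear on the right. Pushing (tool -y).

```bash
python3 -m pendant '[{"xyz":[-0.001,-0.014,0],"roll":0,"jaw":0.45},{"xyz":[-0.001,-0.026,0],"roll":0,"jaw":0.45},{"xyz":[-0.001,-0.034,0],"roll":0,"jaw":0.45},{"xyz":[-0.001,-0.041,0],"roll":0,"jaw":0.45},{"xyz":[-0.001,-0.048,0],"roll":0,"jaw":0.45},{"xyz":[-0.001,-0.055,0],"roll":0,"jaw":0.45},{"xyz":[-0.001,-0.063,0],"roll":0,"jaw":0.45},{"xyz":[-0.001,-0.072,0],"roll":0,"jaw":0.45}]'
python3 -m pendant '[{"xyz":[0,-0.01,0],"roll":0,"jaw":0.45},{"xyz":[0,-0.02,0],"roll":0,"jaw":0.45},{"xyz":[0,-0.03,0],"roll":0,"jaw":0.45},{"xyz":[0,-0.04,0],"roll":0,"jaw":0.45},{"xyz":[0,-0.05,0],"roll":0,"jaw":0.45},{"xyz":[0,-0.06,0],"roll":0,"jaw":0.45},{"xyz":[0,-0.068,0],"roll":0,"jaw":0.45},{"xyz":[0,-0.075,0],"roll":0,"jaw":0.45}]'
python3 - <<'E'
from h import *
st=env.state()
print(tostep(st['ee_pos']),st['ee_rot'][2]+8,st['force'])
p,d=save('wrist','w2');save('top','t2')
E
```

```text
time_s: 3.15
ee_pos: [457.3, -15.9, 17.8]
ee_rot: [-180.0, -0.0, -97.7]
force: [-1.5, -0.1, -1.6]
gripper_width: 49.9
time_s: 4.15
ee_pos: [531.3, -26.0, 18.0]
ee_rot: [180.0, -0.0, -97.7]
force: [-2.1, 0.3, 1.3]
gripper_width: 50.4
[[-112.55021514  -32.33937122]] -89.746477945862 [-2.12118407  0.27461909  1.3447016 ]
```

View pics/w2.png

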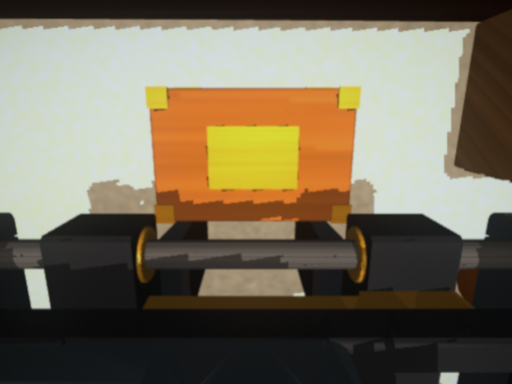

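The case is square to the fingers (rear edge at row 88) and parallel to the step edge along row 21. Continuing gently onto the step.

```bash
python3 -m pendant '[{"xyz":[0,-0.006,0],"roll":0,"jaw":0.45},{"xyz":[0,-0.012,0],"roll":0,"jaw":0.45},{"xyz":[0,-0.018,0],"roll":0,"jaw":0.45},{"xyz":[0,-0.023,0],"roll":0,"jaw":0.45},{"xyz":[0,-0.027,0],"roll":0,"jaw":0.45},{"xyz":[0,-0.030,0],"roll":0,"jaw":0.45},{"xyz":[0,-0.032,0],"roll":0,"jaw":0.45},{"xyz":[0,-0.034,0],"roll":0,"jaw":0.45}]'
python3 - <<'E'
from h import *
st=env.state();print(tostep(st['ee_pos']),st['force'])
E
```

```text
time_s: 5.25
ee_pos: [564.6, -30.6, 18.0]
ee_rot: [180.0, -0.0, -97.7]
force: [-4.1, -0.2, 2.8]
gripper_width: 50.3
[[-78.93389988 -32.17670379]] [-4.07080907 -0.24893588  2.83766922]
```

```bash
python3 -m pendant '[{"xyz":[0,-0.001,0],"roll":0,"jaw":0.45},{"xyz":[0,-0.002,0],"roll":0,"jaw":0.45},{"xyz":[0,-0.003,0],"roll":0,"jaw":0.45},{"xyz":[0,-0.004,0],"roll":0,"jaw":0.45},{"xyz":[0,-0.0045,0],"roll":0,"jaw":0.45},{"xyz":[0,-0.005,0],"roll":0,"jaw":0.45},{"xyz":[0,-0.005,0],"roll":0,"jaw":0.45},{"xyz":[0,-0.005,0],"roll":0,"jaw":0.45}]'
python3 - <<'E'
from h import *
st=env.state();print(tostep(st['ee_pos']),st['force'],st['torque'])
E
```

```text
time_s: 6.25
ee_pos: [569.6, -31.2, 17.9]
ee_rot: [-180.0, -0.0, -97.7]
force: [-3.5, 1.3, 2.5]
gripper_width: 50.1
[[-73.88312993 -32.14688514]] [-3.53991344  1.26701023  2.4670055 ] [0.09375227 0.55462328 0.0047161 ]
```

```bash
python3 -m pendant '[{"xyz":[0,-0.0005,0],"roll":0,"jaw":0.45},{"xyz":[0,-0.001,0],"roll":0,"jaw":0.45},{"xyz":[0,-0.0015,0],"roll":0,"jaw":0.45},{"xyz":[0,-0.002,0],"roll":0,"jaw":0.45},{"xyz":[0,-0.0025,0],"roll":0,"jaw":0.45},{"xyz":[0,-0.003,0],"roll":0,"jaw":0.45},{"xyz":[0,-0.0035,0],"roll":0,"jaw":0.45},{"xyz":[0,-0.004,0],"roll":0,"jaw":0.45}]'
python3 - <<'E'
from h import *
st=env.state();print(tostep(st['ee_pos']),st['force'],st['torque'])
save('wrist','w3')
E
```

```text
time_s: 7.25
ee_pos: [569.6, -31.2, 17.8]
ee_rot: [179.5, -0.0, -97.8]
force: [-13.6, 3.0, 10.7]
gripper_width: 50.4
[[-73.91938602 -32.12656521]] [-13.56759792   2.99869359  10.67476866] [ 0.30110698  1.96106357 -0.1171406 ]
```

View pics/w3.png

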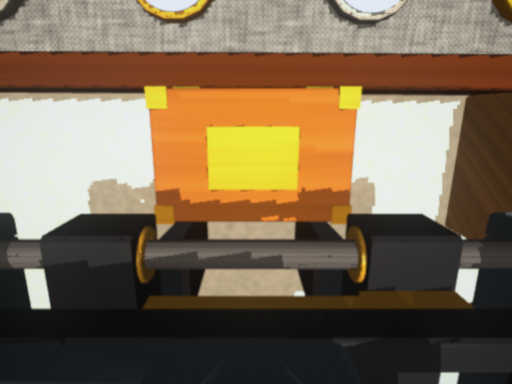

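The case is flat on the step: 13.6 N and stopped at -73.9 for the last 4 mm commanded, with its rear edge (row 87, x 147–360) along the whole step front. Backing off, rising, and turning the tool 90° to push on the right end.

```bash
python3 -m pendant '[{"xyz":[0,0.01,0],"roll":0,"jaw":0.45},{"xyz":[0,0.03,0],"roll":0,"jaw":0.45},{"xyz":[0,0.03,-0.03],"roll":0,"jaw":0.45},{"xyz":[0,0.03,-0.07],"roll":0,"jaw":0.45},{"xyz":[0,0.03,-0.1],"roll":-10,"jaw":0.6},{"xyz":[0.02,0.02,-0.1],"roll":-20,"jaw":0.87},{"xyz":[0.04,0,-0.1],"roll":-30,"jaw":0.87},{"xyz":[0.06,-0.02,-0.1],"roll":-40,"jaw":0.87}]'
python3 - <<'E'
from h import *
st=env.state();print(tostep(st['ee_pos']),st['ee_rot'][2]+8,shift(-32,-103,118))
E
```

```text
time_s: 8.3
ee_pos: [587.2, -94.9, 118.4]
ee_rot: [-179.8, -0.2, -57.4]
force: [0.1, 0.2, 0.7]
gripper_width: 13.3
[[-47.61621799 -92.73659484]] -49.401403317677875 (array([ 0.018 , -0.0052,  0.0004]), np.float64(-49.401403317677875))
```

```bash
python3 -m pendant '[{"xyz":[0.006,-0.002,0],"roll":-10,"jaw":0.87},{"xyz":[0.012,-0.004,0],"roll":-20,"jaw":0.87},{"xyz":[0.018,-0.005,0],"roll":-30,"jaw":0.87},{"xyz":[0.018,-0.005,0],"roll":-40,"jaw":0.87},{"xyz":[0.018,-0.005,0],"roll":-49.4,"jaw":0.87},{"xyz":[0.018,-0.005,0],"roll":-49.4,"jaw":0.87},{"xyz":[0.018,-0.005,0],"roll":-49.4,"jaw":0.87},{"xyz":[0.018,-0.005,0],"roll":-49.4,"jaw":0.87}]'
python3 - <<'E'
from h import *
st=env.state();print(tostep(st['ee_pos']),st['ee_rot'][2]+8,shift(-32,-103,18))
p,d=save('top','t4'); c=p[100:210,140:370]; cv2.imwrite('pics/t4c.png',cv2.resize(c,None,fx=3,fy=3,interpolation=cv2.INTER_CUBIC))
E
```

```text
time_s: 9.3
ee_pos: [599.4, -106.5, 118.0]
ee_rot: [180.0, -0.0, -8.4]
force: [-0.8, 0.4, -0.1]
gripper_width: 12.0
[[ -33.8906268 -102.5751479]] -0.41719710228944606 (array([0.0018, 0.0004, 0.1   ]), np.float64(-0.41719710228944606))
```

View pics/t4c.png

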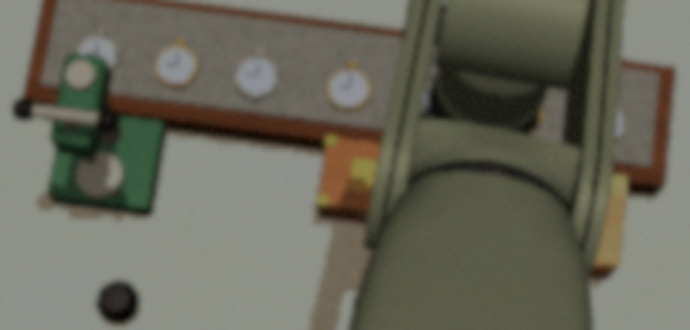

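The case sits on the step at (325–390,135–215) in the crop, with free space between it and the press base (155,165). Descending at its right end.

```bash
python3 -m pendant '[{"xyz":[0.001,0,0.02],"roll":-0.5,"jaw":0.87},{"xyz":[0.001,0,0.045],"roll":-0.5,"jaw":0.87},{"xyz":[0.001,0,0.07],"roll":-0.5,"jaw":0.87},{"xyz":[0.001,0,0.09],"roll":-0.5,"jaw":0.87},{"xyz":[0.001,0,0.1],"roll":-0.5,"jaw":0.87},{"xyz":[0.001,0,0.1],"roll":-0.5,"jaw":0.87},{"xyz":[0.001,-0.003,0.1],"roll":-0.5,"jaw":0.87},{"xyz":[0.001,-0.006,0.1],"roll":-0.5,"jaw":0.87}]'
python3 - <<'E'
from h import *
st=env.state();print(tostep(st['ee_pos']),st['ee_rot'][2]+8,st['force'])
save('wrist','w5')
E
```

```text
time_s: 10.35
ee_pos: [601.7, -100.6, 18.9]
ee_rot: [180.0, -0.1, -7.9]
force: [-0.0, -0.9, 0.1]
gripper_width: 11.7
[[-32.45765918 -96.37032123]] 0.14909857070361898 [-0.02266142 -0.94638168  0.05743833]
```

View pics/w5.png

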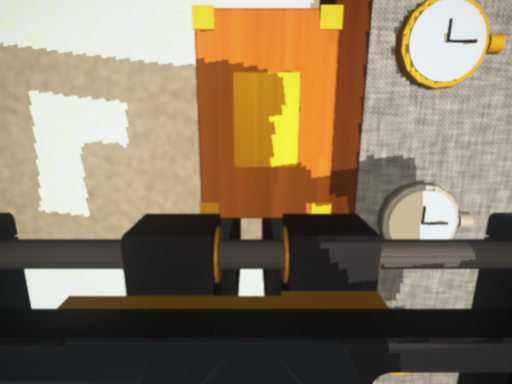

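The fingers are just behind the case's right end and the case is flat on the step (its right side meets the front at x≈335–360). Sliding it left in small steps with a slight inward drift.

```bash
python3 -m pendant '[{"xyz":[0.004,0,0],"roll":0,"jaw":0.87},{"xyz":[0.004,-0.005,0],"roll":0,"jaw":0.87},{"xyz":[0.0045,-0.012,0],"roll":0,"jaw":0.87},{"xyz":[0.0045,-0.020,0],"roll":0,"jaw":0.87},{"xyz":[0.0045,-0.028,0],"roll":0,"jaw":0.87},{"xyz":[0.005,-0.036,0],"roll":0,"jaw":0.87},{"xyz":[0.005,-0.044,0],"roll":0,"jaw":0.87},{"xyz":[0.005,-0.052,0],"roll":0,"jaw":0.87}]'
python3 - <<'E'
from h import *
st=env.state();print(tostep(st['ee_pos']),st['ee_rot'][2]+8,st['force'],st['torque'])
E
```

```text
time_s: 11.4
ee_pos: [613.1, -49.3, 17.9]
ee_rot: [180.0, 0.0, -7.8]
force: [-0.9, -3.6, 3.0]
gripper_width: 11.8
[[-28.28980106 -43.96016444]] 0.16446108219652267 [-0.92677081 -3.58807587  2.95971632] [-0.61565966  0.01176377  0.04043224]
```

```bash
python3 -m pendant '[{"xyz":[0.0002,-0.009,0],"roll":0,"jaw":0.87},{"xyz":[0.0004,-0.018,0],"roll":0,"jaw":0.87},{"xyz":[0.0006,-0.027,0],"roll":0,"jaw":0.87},{"xyz":[0.0008,-0.036,0],"roll":0,"jaw":0.87},{"xyz":[0.001,-0.045,0],"roll":0,"jaw":0.87},{"xyz":[0.0012,-0.054,0],"roll":0,"jaw":0.87},{"xyz":[0.0014,-0.062,0],"roll":0,"jaw":0.87},{"xyz":[0.0015,-0.07,0],"roll":0,"jaw":0.87}]'
python3 - <<'E'
from h import *
st=env.state();print(tostep(st['ee_pos']),st['ee_rot'][2]+8,st['force'],st['torque'])
save('wrist','w6')
E
```

```text
time_s: 12.4
ee_pos: [623.5, 19.8, 17.6]
ee_rot: [180.0, 0.1, -7.8]
force: [-2.8, -3.6, 1.9]
gripper_width: 11.7
[[-27.61381174  25.8708934 ]] 0.1570986353514252 [-2.83363991 -3.56452351  1.85516715] [-0.64004276  0.40054811  0.03359236]
```

View pics/w6.png

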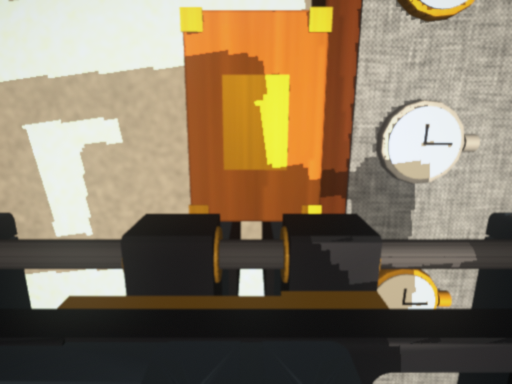

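The case is still flat along the step. About 23 mm remain.

```bash
python3 -m pendant '[{"xyz":[0.0002,-0.004,0],"roll":0,"jaw":0.87},{"xyz":[0.0002,-0.008,0],"roll":0,"jaw":0.87},{"xyz":[0.0004,-0.012,0],"roll":0,"jaw":0.87},{"xyz":[0.0004,-0.015,0],"roll":0,"jaw":0.87},{"xyz":[0.0004,-0.017,0],"roll":0,"jaw":0.87},{"xyz":[0.0005,-0.019,0],"roll":0,"jaw":0.87},{"xyz":[0.0005,-0.0205,0],"roll":0,"jaw":0.87},{"xyz":[0.0005,-0.022,0],"roll":0,"jaw":0.87}]'
python3 -m pendant '[{"xyz":[0,-0.0005,0],"roll":0,"jaw":0.87},{"xyz":[0,-0.001,0],"roll":0,"jaw":0.87},{"xyz":[0,-0.0015,0],"roll":0,"jaw":0.87},{"xyz":[0,-0.002,0],"roll":0,"jaw":0.87},{"xyz":[0,-0.0025,0],"roll":0,"jaw":0.87},{"xyz":[0,-0.003,0],"roll":0,"jaw":0.87},{"xyz":[0,-0.0035,0],"roll":0,"jaw":0.87},{"xyz":[0,-0.0035,0],"roll":0,"jaw":0.87}]'
python3 - <<'E'
from h import *
st=env.state();print(tostep(st['ee_pos']),st['ee_rot'][2]+8,st['force'],st['torque'])
E
```

```text
time_s: 13.45
ee_pos: [628.1, 41.1, 18.0]
ee_rot: [-180.0, -0.1, -7.8]
force: [-1.8, -5.6, -0.1]
gripper_width: 11.9
time_s: 14.45
ee_pos: [627.7, 41.2, 18.2]
ee_rot: [179.7, 0.0, -7.8]
force: [-1.5, -13.8, 1.2]
gripper_width: 11.7
[[-26.41910098  47.68851457]] 0.20308462931889526 [ -1.50528905 -13.82678557   1.23930653] [-2.1158734   0.24729386 -0.16960837]
```

It stalled at y=47.7 with 13.8 N, so it is against the press base. Backing off straight, rising, and withdrawing to look.

```bash
python3 -m pendant '[{"xyz":[-0.001,0.006,0],"roll":0,"jaw":0.87},{"xyz":[-0.001,0.02,0],"roll":0,"jaw":0.87},{"xyz":[-0.001,0.035,-0.01],"roll":0,"jaw":0.87},{"xyz":[-0.001,0.04,-0.05],"roll":0,"jaw":0.87},{"xyz":[-0.001,0.04,-0.1],"roll":0,"jaw":0.87},{"xyz":[-0.01,0.04,-0.14],"roll":0,"jaw":0.87},{"xyz":[-0.06,0.04,-0.16],"roll":0,"jaw":0.87},{"xyz":[-0.1,0.04,-0.16],"roll":0,"jaw":0.87}]'
python3 -m pendant '[{"xyz":[-0.05,0.05,0],"roll":0,"jaw":0.87},{"xyz":[-0.09,0.1,0],"roll":0,"jaw":0.87},{"xyz":[-0.12,0.15,0],"roll":0,"jaw":0.87},{"xyz":[-0.12,0.2,0],"roll":0,"jaw":0.87},{"xyz":[-0.12,0.25,0],"roll":0,"jaw":0.87},{"xyz":[-0.12,0.3,0],"roll":0,"jaw":0.87},{"xyz":[-0.12,0.32,0],"roll":0,"jaw":0.87},{"xyz":[-0.12,0.32,0],"roll":0,"jaw":0.87}]'
python3 - <<'E'
from h import *
st=env.state();print(tostep(st['ee_pos']),st['force'])
p,d=save('top','t7');s,_=save('side','s7')
c1=cv2.resize(p[90:290,140:360],None,fx=2,fy=2,interpolation=cv2.INTER_CUBIC); c2=cv2.resize(s[150:320,130:330],(350,298),interpolation=cv2.INTER_CUBIC)
o=np.zeros((400,800,3),np.uint8);o[:400,:440]=c1;o[:298,450:800]=c2;cv2.imwrite('pics/f7.png',o)
hsv=cv2.cvtColor(p,cv2.COLOR_BGR2HSV)
m=((hsv[...,0]>4)&(hsv[...,0]<30)&(hsv[...,1]>110)).astype(np.uint8); m[:120]=0;m[195:]=0;m[:,:188]=0;m[:,260:]=0
vv,uu=np.mgrid[0:384,0:512]; Z=pts('top',np.c_[uu.ravel(),vv.ravel()],d)[:,2].reshape(384,512); m&=(Z>43).astype(np.uint8)
w=pts('top',np.argwhere(m>0)[:,::-1],z=50)[:,:2].astype(np.float32);r=cv2.minAreaRect(w);print(tostep(r[0]),r[1],r[2])
P0=cv2.imread('pics/top0.png').astype(int);df=(abs(P0-p).max(2)>40)
for n,(a,b,c,e) in dict(loupe=(165,188,195,212),collar=(152,222,182,250),jar=(305,200,335,230),driver=(280,232,350,275),blue=(175,245,225,290)).items(): print(n,df[b:e,a:c].sum())
E
```

```text
time_s: 15.45
ee_pos: [523.4, 18.2, 180.7]
ee_rot: [-179.9, -0.3, -7.9]
force: [0.0, 0.8, 0.2]
gripper_width: 11.8
time_s: 16.45
ee_pos: [360.7, -283.5, 178.5]
ee_rot: [180.0, -0.1, -8.0]
force: [-0.5, 0.6, 0.2]
gripper_width: 11.8
[[-245.68638558 -311.06252813]] [-0.46343192  0.64942744  0.16285669]
[[-9.55560353 70.09698526]] (91.14021301269531, 190.18939208984375) 14.992655754089355
loupe 0
collar 0
jar 0
driver 176
blue 0
```

View pics/f7.png

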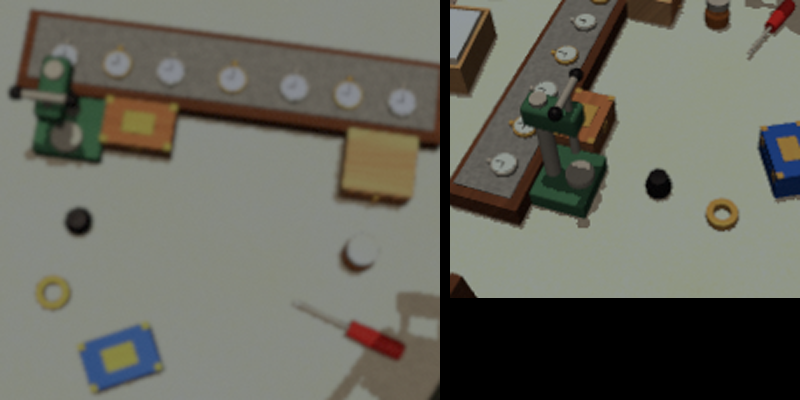

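The picture shows the case in the corner at (140,125), touching the press base and the step. The loupe, ring, jar and blue box are unchanged, and the driver's pixel change is the arm's shadow. My mask picked up the watches, so I'll redo that measurement.

Run:
```python
from h import *
p=cv2.imread('pics/t7.png')
hsv=cv2.cvtColor(p,cv2.COLOR_BGR2HSV)
print('orange',hsv[155,196],'step',hsv[136,210])
for s in(150,130):
  m=((hsv[...,0]>5)&(hsv[...,0]<32)&(hsv[...,1]>s)&(hsv[...,2]>85)).astype(np.uint8); m[:130]=0;m[175:]=0;m[:,:188]=0;m[:,235:]=0
  n,l,st,c=cv2.connectedComponentsWithStats(m); i=1+np.argmax(st[1:,4])
  w=pts('top',np.argwhere(l==i)[:,::-1],z=50)[:,:2].astype(np.float32);r=cv2.minAreaRect(w);print(st[i],np.round(tostep(r[0]),1),r[1],r[2]-90+8,np.round(tostep(cv2.boxPoints(r)),0).tolist())
```

```text
orange [ 13 160 132] step [ 10 119  77]
[192 137  37  28 624] [[-26.6 110.9]] (90.92334747314453, 63.629310607910156) 0.2296600341796875 [[-58.0, 65.0], [5.0, 66.0], [5.0, 156.0], [-59.0, 156.0]]
[191 137  38  28 845] [[-26.6 110.6]] (91.4940185546875, 63.629310607910156) 0.2296600341796875 [[-58.0, 65.0], [5.0, 65.0], [5.0, 156.0], [-59.0, 156.0]]
```

```bash
python3 -c "
from workcell import env
print(env.job_done())"
```

```text
the job is handed in; nothing more can be done
None
```

The case is back flat against the step, with its left end butted against the press base, and the job is handed in at about 16.5 s.

- **Pushes:** I pushed the case straight back with two fingertips until it stalled flat on the step at about 14 N. I then pushed on its right end and slid it along the step until it stalled against the press base, also at about 14 N. Then I backed off, rose and withdrew. I only pushed it and never gripped it.
- **Final position:** In the last top picture the case centre is at step y ≈ 110.7 mm (110 expected). Its angle to the step is about 0.2°, and its left end is at 156 mm against the press face at about 155 mm.
- **Disagreement:** The case centre reads x ≈ −27 mm where −30 mm was expected. I put this down to a 2–3 mm error in where I placed the step's front, since the finger stop when pushing back showed an offset of about 2 mm the same way.
- **Failed check:** The first final measurement was wrong because the mask picked up the watches; I redid it with a tighter mask.
- **Other things:** The loupe, collar, jar and blue box showed no pixel change. The driver's region changed only because the arm's shadow fell there, and it looked unmoved. I did not compare the mug, hammer and tin numerically; the arm worked well away from the mug and hammer, but I never located the tin.

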